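# Set the goods into their gift-box fitments

## Task

Pack the gift set: put the bottle, the jar and the two white cartons each into the dark foam fitment whose recess has its shape and size (bottle in the small round one, jar in the large round one, square carton in the square one, oblong carton in the oblong one). Each must end standing upright on the floor of its recess, and none may be tipped over on the way.

Things in the scene. Friction and masses are not known exactly. Their poses are not given: they have to be found in the camera images.
- bottle_center (a point): small white bottle standing upright, round, 44 mm across and 90 mm tall with a grey screw cap; straight-sided for the lower 65 mm, then a shoulder and the 27 mm wide cap. The point is its centre, 45 mm above its base; z up.
- jar_center (a point): wide white jar standing upright with a bare metal lid, round, 64 mm across and 70 mm tall; straight-sided for the lower 52 mm, the lid 61 mm across. The point is its centre, 35 mm above its base; z up.
- square_carton_center (a point): white carton, square from above, 44 x 44 mm and 62 mm tall. The point is its centre, 31 mm above its base; x and y along its sides, z up.
- long_carton_center (a point): white carton, oblong from above, 72 mm (along its x) by 40 mm (along its y) and 60 mm tall. The point is its centre, 30 mm above its base; z up.
- fit_small_round: a dark foam slab 104 x 104 mm, 12 mm thick, lying flat and fixed on the table, with one recess in its middle whose floor is pale grey: the small round recess, 60 mm across, for the bottle, 8 mm deep (floor 4 mm above the table). Origin: centre of the slab's underside, on the table, under the middle of the recess; x and y along the slab's sides, z up.
- fit_large_round: a dark foam slab 104 x 104 mm, 12 mm thick, lying flat and fixed on the table, with one recess in its middle whose floor is pale grey: the large round recess, 80 mm across, for the jar, 8 mm deep (floor 4 mm above the table). Origin: centre of the slab's underside, on the table, under the middle of the recess; x and y along the slab's sides, z up.
- fit_square: a dark foam slab 104 x 104 mm, 12 mm thick, lying flat and fixed on the table, with one recess in its middle whose floor is pale grey: the square recess, 60 x 60 mm, for the carton that is square from above, 8 mm deep (floor 4 mm above the table). Origin: centre of the slab's underside, on the table, under the middle of the recess; x and y along the sides of slab and recess, z up.
- fit_oblong: a dark foam slab 104 x 104 mm, 12 mm thick, lying flat and fixed on the table, with one recess in its middle whose floor is pale grey: the oblong recess, 88 mm (along its x) by 56 mm (along its y), for the oblong carton, 8 mm deep (floor 4 mm above the table). Origin: centre of the slab's underside, on the table, under the middle of the recess; x and y along the sides of slab and recess, z up.
Not all that is in view belongs to the job. Leave any green or yellow look-alike of the part that bears square_carton_center alone.

How it is judged:
At the end, for the whole second after the job is handed in: Bottle, jar, square carton and oblong carton each stand in their own matching recess: centre within 15 mm of the recess's centre seen from above, base within 4 mm of the recess floor, upright within 0.1 rad, at rest (horizontal distance between bottle_center and fit_small_round below 0.015 m and z of bottle_center in the frame of fit_small_round below 0.053 m and angle between each of bottle_center, jar_center, square_carton_center, long_carton_center's own z axis and vertical below 0.1 rad and linear speed of each of bottle, jar, square_carton, long_carton below 0.02 m/s and horizontal distance between jar_center and fit_large_round below 0.015 m and z of jar_center in the frame of fit_large_round below 0.043 m and horizontal distance between square_carton_center and fit_square below 0.015 m and z of square_carton_center in the frame of fit_square below 0.039 m and horizontal distance between long_carton_center and fit_oblong below 0.015 m and z of long_carton_center in the frame of fit_oblong below 0.038 m); the robot touches nothing.
It fails at once if the bottle is tipped over (angle between bottle_center's own z axis and vertical above 1 rad).
It fails at once if the jar is tipped over (angle between jar_center's own z axis and vertical above 1 rad).
It fails at once if the square carton is tipped over (angle between square_carton_center's own z axis and vertical above 1 rad).
It fails at once if the long carton is tipped over (angle between long_carton_center's own z axis and vertical above 1 rad).
It also fails if it takes over 112 s, if anything falls off the work surface, if the arm or the gripper's body presses on something with over 40 N, if the wrist force passes 120 N, or if a joint passes its speed limit or range.

## Robot

A 7-joint arm with a two-finger parallel gripper is mounted at the origin on the work surface. World frame = base frame: x ahead of the robot, y to its left, z up, the work surface at z = 0. Lengths are in m, angles in rad, forces in N, time in s.
With the tool pointing down it reaches from about 0.425 to 0.925 m from the base axis. Payload 6.8 kg.
Tool frame: the origin (TCP) lies between the finger pads; the fingertips stand r.tip_reach ahead of it and the grasp point (between the pads) lies 11 mm behind it (r.tip_reach is the distance from the TCP to the fingertips, in m); z points along the fingers, y is the direction in which the jaws open and shut (so a half turn about z gives the same grasp; the last joint's range is limited). The gripper opens to 85 mm and grips with 20 to 120 N. Pads are 22 mm wide; open, the fingers measure 114 mm over their backs; the gripper's body (76 mm by 85 mm) begins 54 mm behind the grasp point. The pads swing forward as they close: fully open they stand 13 mm farther back than shut.
Start: joints at [-1.238, 0.477, 0.022, 1.555, -0.011, 1.109, -0.083], TCP at [0.288, 0.61, 0.239] pointing down, gripper open.
Joint ranges: [-2.96, 2.96], [-0.34, 2.1], [-1.41, 1.46], [0.24, 2.44], [-1.37, 4.51], [0.17, 1.92], [-2.96, 2.96]. Speed limits (rad/s): [2.39, 2.39, 3.14, 3.14, 3.14, 3.14, 3.14].

## Interface

Orientations are given as a rotation vector (axis times angle).
In Python, from bench import r, eyes, spotter gives the robot as it stands.
- The arm moves only by the tool carry_out, never from a script. Its argument "series" is text: rows parted by semicolons, each of 5 numbers parted by spaces: the shift along the tool's x, y, z in cm, then the turn about the tool's z in rad, then the opening, from 0 (shut) to 1 (fully open). In form: x y z yaw gripper; .... A call has 1 to 8 rows; each row shifts and turns the commanded pose from where the row before left it, along the tool's axes as they then stand; what a row does not reach is not made up. A row lasts 1/8 s, in which the tool goes at most 62.5 mm and 10.7 degrees, less where a joint would pass 70% of its speed; a pose out of reach is approached as far as the arm can. A call with a gripper value outside its range is refused whole. The fingers move at their own pace and stop on an object; "grip_force" is the grip in N (left out, the last holds). Time passes only in rows, so rows that do not move let the fingers close. It gives the time, the measured TCP pose, the force and the opening at its end, in the units of the state.
- r.get_obs(): the state, without advancing time (a new reading comes with each control period).
- eyes.grab_frame(name): name is "side" or "top" or "wrist"; returns a dict with "color" (384x512x3 uint8, blue, green, red), "intrinsics" (3x3 intrinsics, pixels), "R" (3x3) and "t" (3): a world point X has camera coordinates R X + t; the wrist camera has in their place "T_tool_cam" (4x4, takes a point from camera to tool coordinates, whose origin is the TCP and whose axes are the flange's). Camera axes: x right, y down, z forward; pixel columns grow to the right and rows downward; lengths in m; the calibration is good to about 2 mm. A picture is of the moment at which its call begins: read the wrist's pose just before it. There is no depth.
- r.hand_in(): hands the job in, once; it reports no verdict.
Trained networks look in a picture, given as the dict that the camera call returned (one of the last four; its "shot" number tells which), for a name from the list of things; names that differ only in an ending like _2 or _b are one class to them, and where a whole thing is asked for, a point or a joint stands for the part that bears it (a point fixed in the world has none). Each returns a list of dicts, best first, with "confidence" (0 to 1); they miss things now and then, are a little off and sometimes report something else, mostly with a low value. They report only what shows in the picture. A call takes as long as a camera call. They do not tell look-alikes from the thing itself.
- spotter.search_frame(picture, query): "uv" ([column, row] in pixels, amid what is visible of it).
- spotter.trace(picture, query): "pixels" (384x512 bool, what is visible of it) and "uv" ([column, row] in pixels, amid what is visible of it).
- spotter.mark_of(picture, query): "uv" ([column, row] in pixels: a listed point, or the origin of a listed thing).
The state is a dict: "clock": time; "joints": joint angles; "qvel": joint speeds; "tau": joint torques, N m; "tcp_pos": TCP position; "orientation": TCP orientation; "contact_force": force on the tool from outside, world axes, zero at the start; "moment": the same for the moment, N m; "grip_width": finger opening in m.
Only numpy, scipy, OpenCV 4.12 (cv2) and the standard library are available. Lean on these libraries where they do the work, as an engineer would, in place of code of your own. Each camera call takes 0.05 s, during which the arm holds its last target.

## Working session

There is one attempt and no reset: what is moved stays moved. The work goes in short steps, Python scripts to look and compute and a tool call to move; the robot and the scene stay as the last step left them, time stands still between calls to the robot, and variables do not carry over. Pictures are saved under pics/ and viewed, and the job is handed in when it is done.

Besides the shell and the picture viewer there is one more tool, called after ">>>" by a JSON object that holds its "name" and its "arguments". carry_out: Moves the arm, as the interface text tells. Its arguments: {"type":"object","properties":{"series":{"type":"string"},"grip_force":{"type":"number"}},"required":["series"]}

```bash
ls; mkdir -p pics
python3 - <<'E'
from bench import r, eyes, spotter
import cv2
print(r.get_obs(), r.tip_reach)
for n in ["top","side","wrist"]:
    p=eyes.grab_frame(n); cv2.imwrite(f"pics/{n}0.png",p["color"])
    print(n,p["intrinsics"].tolist(),{k:v for k,v in p.items() if k not in("color","intrinsics")})
    for q in ["bottle_center","jar_center","square_carton_center","long_carton_center","fit_small_round","fit_large_round","fit_square","fit_oblong"]:
        m=spotter.mark_of(p,q); print(n,q,[( [round(float(x)) for x in d["uv"]],round(float(d["confidence"]),2)) for d in m][:4])
print(r.get_obs()["clock"])
E
```

```text
pics
{'clock': 0.0, 'joints': array([-1.23809864,  0.4778626 ,  0.02235325,  1.55648213, -0.01153897,
        1.10929081, -0.08312143]), 'qvel': array([-0.00025481, -0.00102004,  0.00045116, -0.00115944, -0.00043842,
        0.00049365,  0.00221129]), 'tau': array([ 1.68119466e-03, -5.96469212e+01,  1.60849784e+00, -2.81171858e+01,
        1.25407198e-02,  9.78663156e-03,  2.36207529e-05]), 'tcp_pos': array([0.28775388, 0.60993407, 0.2382711 ]), 'orientation': array([-6.86789757e-01, -3.06529010e+00,  2.96945937e-03]), 'contact_force': array([0.98173621, 0.6919743 , 0.49754088]), 'moment': array([-0.0006836 ,  0.02871352, -0.03460766]), 'grip_width': 0.08560195320272308} 0.008
top [[418.62892320885027, 0.0, 259.5223500166887], [0.0, 418.62892320885027, 189.73727306536858], [0.0, 0.0, 1.0]] {'R': array([[ 0.00997447, -0.99993197,  0.00604681],
       [-0.99764697, -0.01036151, -0.06777288],
       [ 0.06783092, -0.00535658, -0.99768245]]), 't': array([-0.03208182,  0.53846442,  1.37295492]), 'shot': 1}
top bottle_center [([214, 209], 0.64)]
top jar_center [([345, 236], 0.89)]
top squa
[... 1054 characters left out ...]
([285, 182], 0.69)]
wrist [[287.24611342856366, 0.0, 259.7578486746731], [0.0, 287.24611342856366, 191.75896409591206], [0.0, 0.0, 1.0]] {'T_tool_cam': array([[-8.75638305e-04, -9.58428107e-01, -2.85332782e-01,
         7.31666729e-02],
       [ 9.99998258e-01, -3.68811551e-04, -1.82999451e-03,
         2.67840898e-04],
       [ 1.64868415e-03, -2.85333887e-01,  9.58426760e-01,
        -1.35341850e-01],
       [ 0.00000000e+00,  0.00000000e+00,  0.00000000e+00,
         1.00000000e+00]]), 'shot': 3}
wrist bottle_center []
wrist jar_center []
wrist square_carton_center []
wrist long_carton_center []
wrist fit_small_round []
wrist fit_large_round []
wrist fit_square []
wrist fit_oblong []
1.35
```

Run:
```python
import cv2
a=cv2.imread("pics/top0.png");cv2.imwrite("pics/top0b.png",cv2.resize(a[110:270,100:430],None,fx=2.4,fy=2.4,interpolation=cv2.INTER_CUBIC))
a=cv2.imread("pics/side0.png");cv2.imwrite("pics/side0b.png",cv2.resize(a[90:384,120:420],None,fx=2,fy=2,interpolation=cv2.INTER_CUBIC))
```

```text
(no output)
```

View pics/top0b.png

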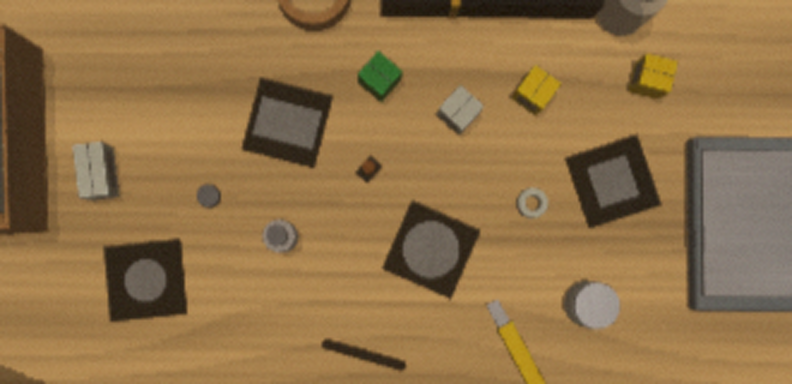

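View pics/side0b.png

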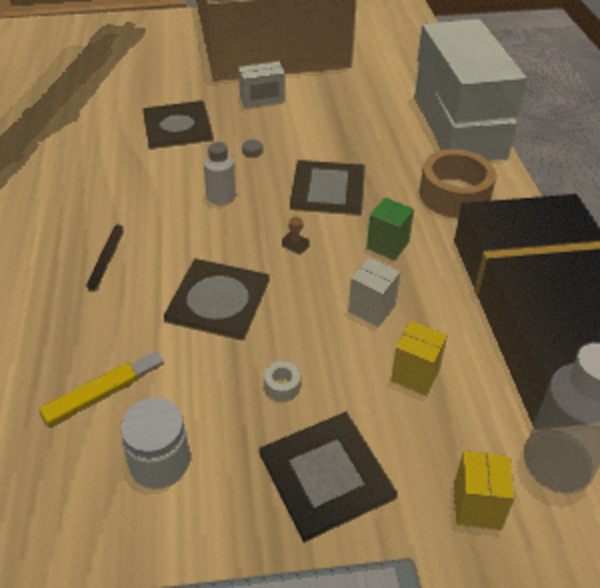

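View pics/top0.png

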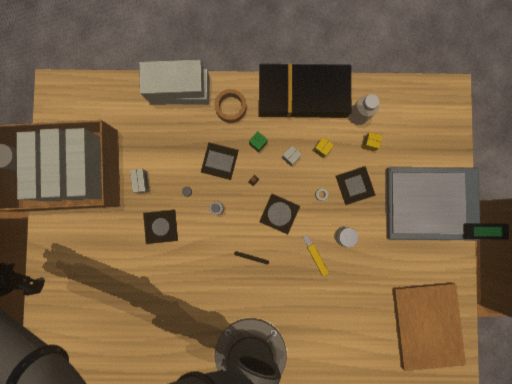

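```bash
cat > h.py <<'E'
import numpy as np, cv2
from scipy.optimize import minimize
from scipy.spatial.transform import Rotation as Ro
from bench import r, eyes, spotter
def box(a,b,z0,z1): return np.array([[x,y,z] for x in(-a/2,a/2) for y in(-b/2,b/2) for z in(z0,z1)])
def cyl(parts):
    t=np.linspace(0,2*np.pi,32,endpoint=False)
    return np.vstack([np.c_[d/2*np.cos(t),d/2*np.sin(t),0*t+z] for d,z in parts])
M={"bottle_center":[cyl([(44,0),(44,65)]),cyl([(44,65),(27,76),(27,90)])],"jar_center":[cyl([(64,0),(64,52)]),cyl([(61,52),(61,70)])],
"square_carton_center":[box(44,44,0,62)],"long_carton_center":[box(72,40,0,60)]}
for f in["fit_small_round","fit_large_round","fit_square","fit_oblong"]: M[f]=[box(104,104,0,12)]
M={k:[p*.001 for p in v] for k,v in M.items()}
def shoot(n):
    o=r.get_obs(); p=eyes.grab_frame(n)
    if n=="wrist":
        T=np.eye(4);T[:3,:3]=Ro.from_rotvec(o["orientation"]).as_matrix();T[:3,3]=o["tcp_pos"]
        C=np.linalg.inv(T@p["T_tool_cam"]); p["_R"],p["_t"]=C[:3,:3],C[:3,3]
    else: p["_R"],p["_t"]=p["R"],p["t"]
    return p
def proj(p,X):
    c=X@p["_R"].T+p["_t"]; c=c@p["intrinsics"].T; return c[:,:2]/c[:,2:]
def place(m,x): 
    c,s=np.cos(x[2]),np.sin(x[2]); return m@np.array([[c,-s,0],[s,c,0],[0,0,1]]).T+[x[0],x[1],0]
def back(p,uv,z):
    d=p["_R"].T@np.linalg.inv(p["intrinsics"])@np.array([uv[0],uv[1],1.]); o=-p["_R"].T@p["_t"]
    return (o+d*(z-o[2])/d[2])[:2]
S=8
def sil(p,q,x,bb):
    u0,v0,u1,v1=bb; im=np.zeros(((v1-v0)*S,(u1-u0)*S),np.uint8)
    for m in M[q]:
        h=cv2.convexHull((((proj(p,place(m,x))+.5)-[u0,v0])*S).astype(np.float32)).astype(np.int32)
        cv2.fillConvexPoly(im,h,1)
    return cv2.resize(im.astype(np.float32),(u1-u0,v1-v0),interpolation=cv2.INTER_AREA)
def fit(obs,q,x0,free_yaw=True):
    # obs: list of (picture, mask)
    items=[]
    for p,m in obs:
        vs,us=np.nonzero(m); H,W=m.shape
        bb=(max(us.min()-15,0),max(vs.min()-15,0),min(us.max()+16,W),min(vs.max()+16,H))
        items.append((p,m[bb[1]:bb[3],bb[0]:bb[2]].astype(np.float32),bb))
    def cost(x):
        return np.mean([np.abs(sil(p,q,x,bb)-m).sum()/m.sum() for p,m,bb in items])
    best=None
    for y in (np.arange(0,np.pi,np.pi/8) if free_yaw else [0]):
        x=np.array([x0[0],x0[1],y])
        s=np.array([x,x+[.008,0,0],x+[0,.008,0],x+[0,0,.3]])
        o=minimize(cost,x,method="Nelder-Mead",options=dict(initial_simplex=s,xatol=1e-4,fatol=1e-4,maxiter=120))
        if best is None or o.fun<best.fun: best=o
    return best.x,best.fun
E
python3 - <<'E'
from h import *
P={n:shoot(n) for n in("top","side")}
hint={"bottle_center":(215,208),"jar_center":(347,237),"square_carton_center":(292,155),"long_carton_center":(138,180),"fit_small_round":(161,226),"fit_large_round":(280,214),"fit_square":(355,185),"fit_oblong":(220,161)}
for q,uv in hint.items():
    x0=back(P["top"],uv,.02); obs=[]
    for n in P:
        u=proj(P[n],np.array([[*x0,.03]]))[0]
        t=spotter.trace(P[n],q); 
        t=[d for d in t if np.linalg.norm(np.array(d["uv"])-u)<18 and d["pixels"].sum()>20]
        if t: obs.append((P[n],t[0]["pixels"]))
        else: print("no",n,q)
    ry="carton" in q or "fit" in q
    out=[np.round(x0,3)]
    for o in ([obs]+[[k] for k in obs] ):
        x,c=fit(o,q,x0,ry); out.append((np.round(x,4).tolist(),round(float(c),3)))
    print(q,*out)
print(r.get_obs()["clock"])
E
```

```text
bottle_center [0.477 0.12 ] ([0.4766, 0.1148, 0.1969], 0.108) ([0.4761, 0.1139, 0.1138], 0.125) ([0.4768, 0.118, 0.1526], 0.059)
jar_center [ 0.385 -0.317] ([0.3883, -0.3089, -0.2498], 0.095) ([0.3895, -0.3096, -0.1923], 0.108) ([0.3878, -0.3065, -0.0271], 0.056)
square_carton_center [ 0.656 -0.134] ([0.6528, -0.1282, 0.8632], 0.119) ([0.6535, -0.1299, 0.8638], 0.166) ([0.6531, -0.1266, 0.8636], 0.042)
no side long_carton_center
long_carton_center [0.567 0.377] ([0.5623, 0.3695, 0.1408], 0.063) ([0.5623, 0.3695, 0.1408], 0.063)
fit_small_round [0.416 0.297] ([0.4145, 0.3038, 0.1288], 0.055) ([0.4147, 0.3026, 0.1094], 0.034) ([0.4142, 0.3065, 1.7089], 0.053)
fit_large_round [ 0.459 -0.095] ([0.4613, -0.091, 1.1687], 0.057) ([0.4609, -0.0925, 1.1681], 0.057) ([0.4617, -0.0896, 1.1697], 0.039)
fit_square [ 0.558 -0.344] ([0.5599, -0.345, 0.2977], 0.07) ([0.5614, -0.3477, 0.3028], 0.078) ([0.5588, -0.3438, 0.3204], 0.035)
fit_oblong [0.633 0.106] ([0.6375, 0.1108, 1.3386], 0.055) ([0.6379, 0.1097, 1.3294], 0.052) ([0.637, 0.1131, -0.2099], 0.04)
2.25
```

```bash
cat >> h.py <<'E'
def pose():
    o=r.get_obs(); R=Ro.from_rotvec(o["orientation"]).as_matrix(); return o,R
def ang(): 
    o,R=pose(); return np.arctan2(R[1,1],R[0,1])
def wrap(a): return (a+np.pi/2)%np.pi-np.pi/2
def plan(legs,g,start=None,maxd=.055):
    """legs: list of (x,y,z,yangle or None); yangle = world angle of tool y mod pi"""
    o,R=pose(); p=o["tcp_pos"].copy(); 
    print("t",round(o["clock"],2),"tcp",np.round(p,4),"ang",round(ang(),3),"tilt",np.round(R[:,2],3),"F",np.round(o["contact_force"],1),"w",round(o["grip_width"],4),"q",np.round(o["joints"],2))
    for x,y,z,a in legs:
        t=np.array([x,y,z]); c=np.arctan2(R[1,1],R[0,1])
        yaw=0 if a is None else -wrap(a-c)
        n=int(max(np.ceil(np.linalg.norm(t-p)/maxd),np.ceil(abs(yaw)/.17),1)); rows=[]
        for i in range(n):
            d=np.round(R.T@(t-p)/(n-i)*100,1); dy=round(yaw/n,3)
            rows.append("%g %g %g %g %g"%(*d,dy,g)); p=p+R@d/100; R=R@Ro.from_rotvec([0,0,dy]).as_matrix()
        for i in range(0,n,8): print("; ".join(rows[i:i+8]))
def wfit(q,x0,tag=None,z=.03,show=True,rad=60):
    p=shoot("wrist"); u=proj(p,np.array([[*x0[:2],z]]))[0]
    t=[d for d in spotter.trace(p,q) if np.linalg.norm(np.array(d["uv"])-u)<rad and d["pixels"].sum()>200]
    if tag:
        im=p["color"].copy()
        if t: 
            c,_=cv2.findContours(t[0]["pixels"].astype(np.uint8),0,1); cv2.drawContours(im,c,-1,(0,0,255),1)
    res=None
    if t:
        res=fit([(p,t[0]["pixels"])],q,x0,"carton" in q or "fit" in q)
        print(q,np.round(res[0],4),"cost",round(float(res[1]),3),"conf",t[0]["confidence"])
        if tag:
            for m in M[q]:
                h=cv2.convexHull(proj(p,place(m,res[0])).astype(np.float32)).astype(np.int32); cv2.polylines(im,[h],1,(0,255,0),1)
    else: print("none near",u)
    if tag: cv2.imwrite(f"pics/{tag}.png",im)
    return res
E
python3 - <<'E'
from h import *
plan([(.477,.115,.2,None)],.85)
E
```

```text
t 2.25 tcp [0.288  0.6105 0.2393] ang 1.13 tilt [ 0.  0. -1.] F [-0.1  0.6 -0.1] w 0.0854 q [-1.24  0.48  0.02  1.56 -0.01  1.11 -0.08]
-3.8 -3.7 0.4 0 0.85; -3.8 -3.7 0.4 0 0.85; -3.8 -3.7 0.4 0 0.85; -3.8 -3.7 0.4 0 0.85; -3.8 -3.7 0.4 0 0.85; -3.8 -3.6 0.4 0 0.85; -3.9 -3.7 0.4 0 0.85; -3.8 -3.6 0.4 0 0.85
-3.9 -3.7 0.4 0 0.85; -3.8 -3.6 0.3 0 0.85
```

>>> {"name": "carry_out", "arguments": {"series": "-3.8 -3.7 0.4 0 0.85; -3.8 -3.7 0.4 0 0.85; -3.8 -3.7 0.4 0 0.85; -3.8 -3.7 0.4 0 0.85; -3.8 -3.7 0.4 0 0.85; -3.8 -3.6 0.4 0 0.85; -3.9 -3.7 0.4 0 0.85; -3.8 -3.6 0.4 0 0.85"}}

```text
clock: 3.25
tcp_pos: [0.439, 0.2129, 0.2076]
orientation: [0.687, 3.065, 0.001]
contact_force: [0.2, 0.3, 0.3]
grip_width: 0.0726
```

>>> {"name": "carry_out", "arguments": {"series": "-3.9 -3.7 0.4 0 0.85; -3.8 -3.6 0.3 0 0.85; 0 0 0 0 0.85; 0 0 0 0 0.85"}}

```text
clock: 3.75
tcp_pos: [0.4768, 0.1162, 0.2004]
orientation: [-0.687, -3.066, -0.001]
contact_force: [0.3, 0.5, -0.0]
grip_width: 0.0724
```

Run:
```python
from h import *
x,c=wfit("bottle_center",[.4766,.1148,0],"w_bottle",.04)
plan([(x[0],x[1],.037,None)],.85)
```

```text
bottle_center [0.4756 0.1144 0.1528] cost 0.046 conf 0.67
t 3.85 tcp [0.4765 0.1172 0.2003] ang 1.132 tilt [-0.     0.001 -1.   ] F [-0.4 -0.1  0.1] w 0.0723 q [-0.57  0.22  0.23  2.04 -0.07  0.89  0.83]
-0 -0.1 5.4 0 0.85; -0 -0.1 5.5 0 0.85; -0 -0.1 5.4 0 0.85
```

View pics/w_bottle.png

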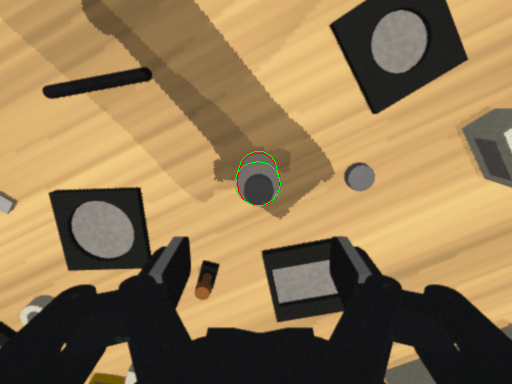

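The bottle is at (258,180), midway between the fingers. The small round fitment is at (399,42), and the fit overlay matches. Descending now.

Run:
```python
from h import *
wfit("fit_small_round",[.4145,.3038,0],None,.01)
wfit("fit_large_round",[.461,-.091,0],None,.01)
```

```text
fit_small_round [0.4138 0.3043 1.6821] cost 0.014 conf 0.95
fit_large_round [ 0.4596 -0.0927  1.1624] cost 0.027 conf 0.85
```

>>> {"name": "carry_out", "arguments": {"series": "0 -0.2 5.4 0 0.85; 0 -0.1 5.5 0 0.85; 0 0 4 0 0.85; 0 0 1.4 0 0.85; 0 0 0 0 0.85; 0 0 0 0 0; 0 0 0 0 0; 0 0 0 0 0", "grip_force": 30}}

```text
clock: 5.05
tcp_pos: [0.4769, 0.1134, 0.039]
orientation: [0.686, 3.063, 0.003]
contact_force: [-0.2, -0.5, 6.4]
grip_width: 0.0433
```

>>> {"name": "carry_out", "arguments": {"series": "0 0 0 0 0; 0 0 0 0 0; 0 0 0 0 0; 0 0 -1 0 0"}}

```text
clock: 5.55
tcp_pos: [0.4756, 0.113, 0.0481]
orientation: [0.687, 3.065, 0.0]
contact_force: [0.2, -0.2, -1.1]
grip_width: 0.0433
```

Run:
```python
from h import *
plan([(.476,.113,.10,None),(.414,.304,.10,None)],0)
```

```text
t 5.55 tcp [0.4756 0.113  0.0481] ang 1.13 tilt [ 0.  0. -1.] F [ 0.2 -0.2 -1.1] w 0.0433 q [-0.51  0.47  0.18  2.15 -0.16  0.54  0.92]
-0 0 -5.2 0 0
3.4 3.7 0 0 0; 3.4 3.7 0 0 0; 3.5 3.6 0 0 0; 3.4 3.7 0 0 0
```

>>> {"name": "carry_out", "arguments": {"series": "0 0 -2.5 0 0; 0 0 -2.7 0 0; 2.7 2.9 0 0 0; 2.8 3 0 0 0; 2.7 2.9 0 0 0; 2.8 3 0 0 0; 2.7 2.9 0 0 0; 0 0 0 0 0"}}

```text
clock: 6.55
tcp_pos: [0.4131, 0.3082, 0.1003]
orientation: [-0.678, -3.068, -0.004]
contact_force: [0.2, -0.4, -1.3]
grip_width: 0.0433
```

Run:
```python
from h import *
p=shoot("wrist"); cv2.imwrite("pics/b1.png",p["color"])
wfit("fit_small_round",[.4145,.3038,0],None,.01,rad=150)
plan([(.414,.304,.044,None)],0)
```

```text
fit_small_round [0.414  0.304  0.1141] cost 0.407 conf 0.68
t 6.7 tcp [0.4147 0.3034 0.0998] ang 1.129 tilt [ 0. -0. -1.] F [ 0.1 -1.  -2.1] w 0.0429 q [-0.9   0.41  0.18  2.07 -0.11  0.68  0.48]
0 0 2.8 0 0; 0.1 0 2.8 0 0
```

View pics/b1.png

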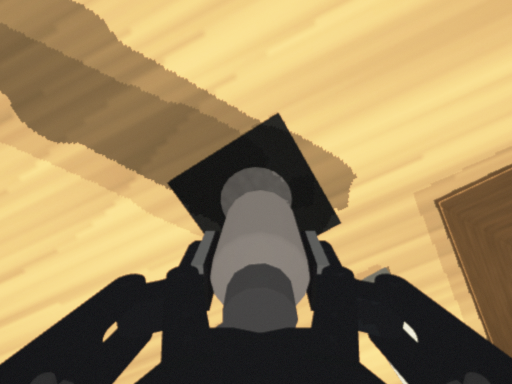

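The bottle (base at about (258,215)) is held upright over the recess, which shows around (256,185). I'll lower it and release.

>>> {"name": "carry_out", "arguments": {"series": "0 0 2 0 0; 0 0 2 0 0; 0 0 1 0 0; 0 0 0.6 0 0; 0 0 0 0 0; 0 0 0 0 0"}}

```text
clock: 7.45
tcp_pos: [0.4148, 0.3044, 0.0437]
orientation: [0.687, 3.065, 0.001]
contact_force: [-0.1, -0.0, -1.6]
grip_width: 0.0428
```

Run:
```python
from h import *
plan([(.414,.304,.044,None)],0)
```

```text
t 7.45 tcp [0.4148 0.3044 0.0437] ang 1.13 tilt [ 0.001  0.001 -1.   ] F [-0.1 -0.  -1.6] w 0.0428 q [-0.88  0.5   0.15  2.09 -0.14  0.56  0.5 ]
0.1 -0.1 -0 0 0
```

>>> {"name": "carry_out", "arguments": {"series": "0 0 0.1 0 0; 0 0 0 0 0; 0 0 0.1 0 0; 0 0 0 0 0"}}

```text
clock: 7.95
tcp_pos: [0.4148, 0.3046, 0.0429]
orientation: [0.687, 3.065, 0.002]
contact_force: [-4.7, -2.8, 16.6]
grip_width: 0.0435
```

>>> {"name": "carry_out", "arguments": {"series": "0 0 -0.1 0 0; 0 0 0 0 0.7; 0 0 0 0 0.7; 0 0 0 0 0.7; 0 0 -2 0 0.7; 0 0 -4 0 0.7; 0 0 -5 0 0.7; 0 0 -3 0 0.7"}}

```text
clock: 8.95
tcp_pos: [0.415, 0.3047, 0.1845]
orientation: [0.687, 3.064, 0.003]
contact_force: [0.6, 1.1, -0.6]
grip_width: 0.0596
```

Run:
```python
from h import *
p=shoot("wrist"); cv2.imwrite("pics/b2.png",p["color"])
wfit("fit_small_round",[.4145,.3038,0],None,.01,rad=150)
wfit("bottle_center",[.4145,.3038,0],None,.04,rad=150)
plan([(.56,.368,.18,.14+np.pi/2)],.75)
```

```text
fit_small_round [0.4138 0.3038 0.1106] cost 0.324 conf 0.75
bottle_center [0.4141 0.3042 0.0402] cost 0.025 conf 0.93
t 9.2 tcp [0.4139 0.304  0.1816] ang 1.13 tilt [-0.001 -0.001 -1.   ] F [ 0.3  0.5 -0.9] w 0.0597 q [-0.93  0.28  0.21  2.01 -0.08  0.86  0.45]
-2.6 3 0 -0.145 0.75; -3 2.6 0 -0.145 0.75; -3.4 2.1 0.1 -0.145 0.75; -3.7 1.6 0 -0.145 0.75
```

View pics/b2.png

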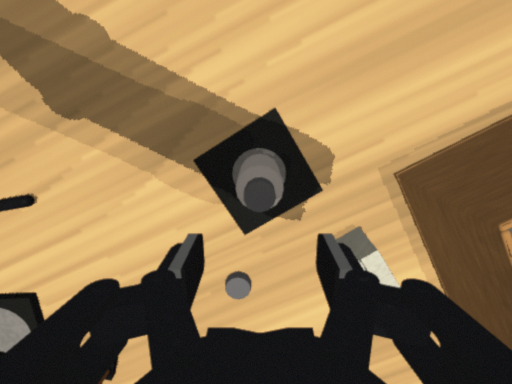

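The bottle stands in its recess at (258,180), with centre error under 1 mm. Next is the oblong carton.

>>> {"name": "carry_out", "arguments": {"series": "-2.6 3 0 -0.145 0.75; -3 2.6 0 -0.145 0.75; -3.4 2.1 0.1 -0.145 0.75; -3.7 1.6 0 -0.145 0.75; 0 0 0 0 0.75; 0 0 0 0 0.75"}}

```text
clock: 9.95
tcp_pos: [0.5597, 0.3671, 0.1794]
orientation: [0.216, -3.131, 0.003]
contact_force: [0.6, 0.8, -0.6]
grip_width: 0.0639
```

Run:
```python
from h import *
x,c=wfit("long_carton_center",[.56,.368,0],"l1",.03,rad=100)
plan([(x[0],x[1],.027,x[2]+np.pi/2)],.75)
```

```text
long_carton_center [0.5627 0.3692 3.2826] cost 0.028 conf 0.72
t 10.05 tcp [0.5595 0.3674 0.1804] ang 1.71 tilt [-0.002 -0.001 -1.   ] F [ 0.1 -0.3  0. ] w 0.064 q [-0.75  0.52  0.1   1.63 -0.06  0.99  1.09]
-0.1 0 5.1 -0.001 0.75; -0.1 0.1 5.1 -0.001 0.75; -0.2 0 5.1 -0.001 0.75
```

View pics/l1.png

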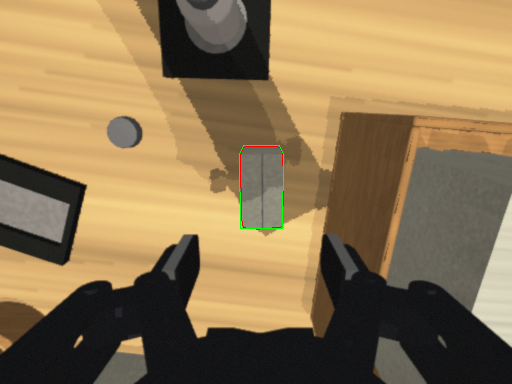

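The oblong carton is at (262,187) and the fit is tight. The wooden box's foot is about 50 px to its right, so the fingers clear it.

>>> {"name": "carry_out", "arguments": {"series": "-0.1 0.1 5.1 0 0.75; -0.1 0.1 5.1 0 0.75; -0.2 0 3.6 0 0.75; 0 0 1.5 0 0.75; 0 0 0 0 0.75; 0 0 0 0 0; 0 0 0 0 0; 0 0 0 0 0"}}

```text
clock: 11.05
tcp_pos: [0.5657, 0.3712, 0.0304]
orientation: [-0.218, 3.131, 0.003]
contact_force: [-1.2, -0.8, 6.5]
grip_width: 0.0398
```

>>> {"name": "carry_out", "arguments": {"series": "0 0 0 0 0; 0 0 0 0 0"}}

```text
clock: 11.3
tcp_pos: [0.5657, 0.3711, 0.0304]
orientation: [-0.218, 3.131, 0.003]
contact_force: [-1.2, -0.9, 6.7]
grip_width: 0.0397
```

Run:
```python
from h import *
plan([(.562,.369,.10,None),(.638,.111,.10,1.335+np.pi/2)],0)
```

```text
t 11.3 tcp [0.5657 0.3711 0.0304] ang 1.71 tilt [ 0.002  0.002 -1.   ] F [-1.2 -0.9  6.7] w 0.0397 q [-0.73  0.71  0.08  1.69 -0.08  0.74  1.1 ]
0.2 -0.1 -3.5 0 0; 0.2 -0.1 -3.5 0 0
-0.5 -3.3 0 -0.149 0; 0 -3.4 0 -0.149 0; 0.5 -3.3 0 -0.149 0; 1 -3.2 0 -0.149 0; 1.4 -3 0 -0.149 0; 1.9 -2.8 0 -0.149 0; 2.3 -2.5 0 -0.149 0; 2.6 -2.1 0 -0.149 0
```

>>> {"name": "carry_out", "arguments": {"series": "0 0 -2 0 0; 0 0 -5 0 0; -0.5 -3.3 0 -0.149 0; 0 -3.4 0 -0.149 0; 0.5 -3.3 0 -0.149 0; 1 -3.2 0 -0.149 0; 1.4 -3 0 -0.149 0; 1.9 -2.8 0 -0.149 0"}}

```text
clock: 12.3
tcp_pos: [0.6223, 0.1764, 0.0995]
orientation: [-1.558, 2.727, -0.001]
contact_force: [0.5, -0.6, -2.4]
grip_width: 0.0401
```

>>> {"name": "carry_out", "arguments": {"series": "2.3 -2.5 0 -0.149 0; 2.6 -2.1 0 -0.149 0; 0 0 -3 0 0; 0 0 0 0 0"}}

```text
clock: 12.8
tcp_pos: [0.6431, 0.1127, 0.1315]
orientation: [-1.935, 2.469, -0.004]
contact_force: [0.4, -0.1, -1.7]
grip_width: 0.0396
```

Run:
```python
from h import *
plan([(.638,.111,.13,1.335+np.pi/2)],0)
x,c=wfit("fit_oblong",[.638,.111,0],"l2",.01,rad=150)
```

```text
t 12.8 tcp [0.6431 0.1127 0.1315] ang 2.9 tilt [ 0.005  0.001 -1.   ] F [ 0.4 -0.1 -1.7] w 0.0396 q [-0.13  0.56 -0.2   1.7   0.13  0.9   2.52]
0.3 0.5 0.2 -0.005 0
fit_oblong [0.6193 0.0447 1.3107] cost 0.535 conf 0.65
```

View pics/l2.png

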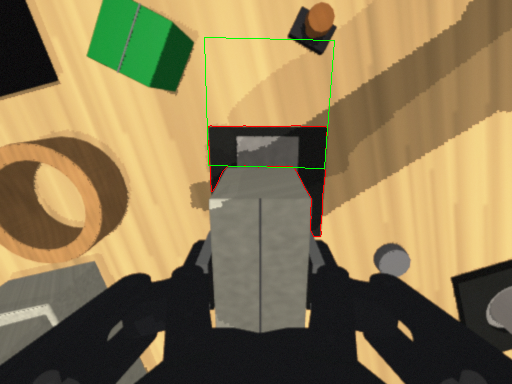

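Run:
```python
from h import *
p=shoot("wrist"); o,R=pose()
a=back(p,(210,127),.012);b=back(p,(326,127),.012); d=b-a; print(a,b,np.linalg.norm(d))
n=d/np.linalg.norm(d); perp=np.array([-n[1],n[0]]); 
toward=np.array([.64,.11])-(a+b)/2; perp*=np.sign(perp@toward)
print("slab c",(a+b)/2+.052*perp,"ang of edge",np.arctan2(n[1],n[0]))
print("gray recess edge",back(p,(237,136),.012),back(p,(299,136),.012))
zb=o["tcp_pos"][2]-.029
a=back(p,(223,168),zb);b=back(p,(298,168),zb); d=b-a; n=d/np.linalg.norm(d); perp=np.array([-n[1],n[0]]);perp*=np.sign(perp@toward)
print("carton c",(a+b)/2+.036*perp,np.linalg.norm(d),np.arctan2(n[1],n[0]),"tcp",o["tcp_pos"])
cv2.imwrite("pics/l3.png",cv2.resize(p["color"][100:260,180:350],None,fx=4,fy=4))
```

```text
[0.66887298 0.04940369] [0.57219131 0.07306628] 0.09953524651564959
slab c [0.63289415 0.1117442 ] ang of edge 2.901563629860156
gray recess edge [0.64834322 0.0622698 ] [0.59621514 0.07502713]
carton c [0.63969346 0.111821  ] 0.04387345588982588 2.9016392471253907 tcp [0.64053831 0.11347116 0.12804985]
```

View pics/l3.png

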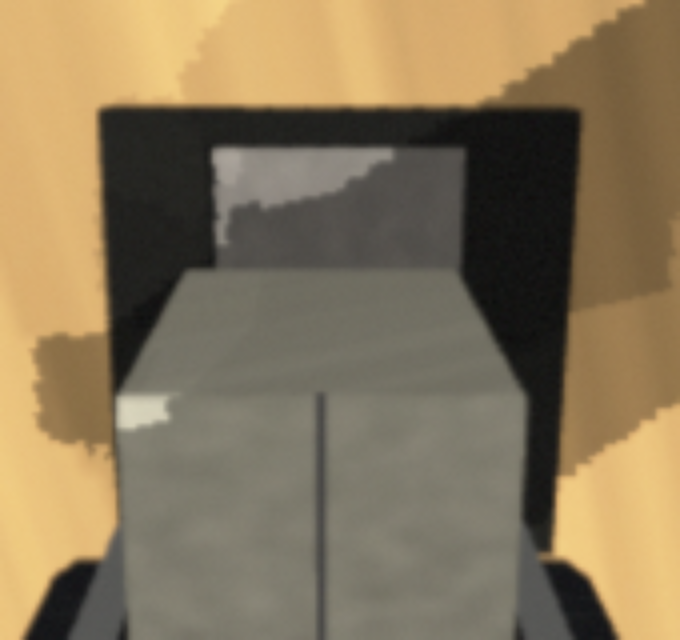

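Run:
```python
from h import *
p=shoot("wrist"); o,R=pose(); tc=np.array([.64,.11])
def est(u0,u1,v,z,h):
    a=back(p,(u0-.5,v-.5),z);b=back(p,(u1-.5,v-.5),z); d=b-a;L=np.linalg.norm(d);n=d/L;q=np.array([-n[1],n[0]]);q*=np.sign(q@(tc-a))
    return (a+b)/2+h*q,L
s,L=est(205,325,126.8,.012,.052);print("slab",s,L)
c,L=est(227,295.8,167,o["tcp_pos"][2]-.029,.036);print("cart",c,L)
d=s-c; print("tool-frame move cm",R.T@[*(d*100),0], "tcp",o["tcp_pos"])
```

```text
slab [0.63502479 0.11045845] 0.10261115445705388
cart [0.63872017 0.11102086] 0.040114094146556076
tool-frame move cm [0.14196302 0.34578574 0.0005311 ] tcp [0.6402939  0.11349954 0.12762028]
```

>>> {"name": "carry_out", "arguments": {"series": "0.1 0.3 2 0 0; 0 0 3 0 0; 0 0 2.7 0 0; 0 0 1.2 0 0; 0 0 0 0 0; 0 0 0 0 0"}}

```text
clock: 13.75
tcp_pos: [0.6388, 0.113, 0.0403]
orientation: [-1.939, 2.47, -0.001]
contact_force: [-0.4, -0.4, -2.7]
grip_width: 0.0396
```

>>> {"name": "carry_out", "arguments": {"series": "0 0 0.2 0 0; 0 0 0 0 0"}}

```text
clock: 14.0
tcp_pos: [0.6383, 0.1127, 0.0378]
orientation: [-1.939, 2.471, -0.001]
contact_force: [-0.0, 0.2, -3.0]
grip_width: 0.0399
```

>>> {"name": "carry_out", "arguments": {"series": "0 0 0.1 0 0; 0 0 0 0 0"}}

```text
clock: 14.25
tcp_pos: [0.638, 0.1127, 0.0363]
orientation: [1.94, -2.471, -0.0]
contact_force: [-0.1, 0.3, -2.4]
grip_width: 0.0397
```

>>> {"name": "carry_out", "arguments": {"series": "0 0 0.2 0 0; 0 0 0 0 0"}}

```text
clock: 14.5
tcp_pos: [0.6382, 0.1127, 0.0345]
orientation: [-1.94, 2.471, -0.0]
contact_force: [-0.8, -0.1, -0.2]
grip_width: 0.0397
```

>>> {"name": "carry_out", "arguments": {"series": "0 0 0.1 0 0; 0 0 0 0 0"}}

```text
clock: 14.75
tcp_pos: [0.6383, 0.1127, 0.0344]
orientation: [-1.94, 2.471, -0.001]
contact_force: [-3.3, -1.3, 8.4]
grip_width: 0.0397
```

>>> {"name": "carry_out", "arguments": {"series": "0 0 -0.1 0 0; 0 0 0 0 0.7; 0 0 0 0 0.7; 0 0 0 0 0.7; 0 0 -2 0 0.7; 0 0 -4 0 0.7; 0 0 -5 0 0.7; 0 0 -4 0 0.7"}}

```text
clock: 15.75
tcp_pos: [0.6386, 0.1129, 0.188]
orientation: [-1.938, 2.469, -0.002]
contact_force: [0.4, -0.4, -0.0]
grip_width: 0.0597
```

Run:
```python
from h import *
wfit("long_carton_center",[.638,.111,0],"l4",.03,rad=100)
wfit("fit_oblong",[.638,.111,0],None,.01,rad=100)
x=wfit("square_carton_center",[.6528,-.1282,0],None,.03,rad=60)
for k in (0,1): print(k);plan([(.6528,-.1282,.19,.8636+k*np.pi/2)],.75)
```

```text
long_carton_center [0.6372 0.1113 1.3404] cost 0.043 conf 0.86
none near [263.16216561 169.7831983 ]
none near [172.54029471 -95.86899307]
0
t 16.05 tcp [0.6374 0.1125 0.1838] ang 2.902 tilt [-0.001 -0.    -1.   ] F [ 0.9 -0.6  0.3] w 0.0598 q [-0.12  0.49 -0.21  1.67  0.12  0.99  2.54]
3.3 -1 -0.1 -0.158 0.75; 3.4 -0.5 -0.1 -0.158 0.75; 3.4 0 -0.1 -0.158 0.75; 3.4 0.6 -0.1 -0.158 0.75; 3.3 1.1 -0.1 -0.158 0.75; 3 1.6 -0.1 -0.158 0.75; 2.8 2.1 -0 -0.158 0.75
1
t 16.05 tcp [0.6374 0.1125 0.1838] ang 2.902 tilt [-0.001 -0.    -1.   ] F [ 0.9 -0.6  0.3] w 0.0598 q [-0.12  0.49 -0.21  1.67  0.12  0.99  2.54]
4.6 -1.4 -0.1 0.094 0.75; 4.4 -1.9 -0.1 0.094 0.75; 4.3 -2.3 -0.1 0.094 0.75; 4 -2.7 -0.2 0.094 0.75; 3.8 -3 -0.1 0.094 0.75
```

View pics/l4.png

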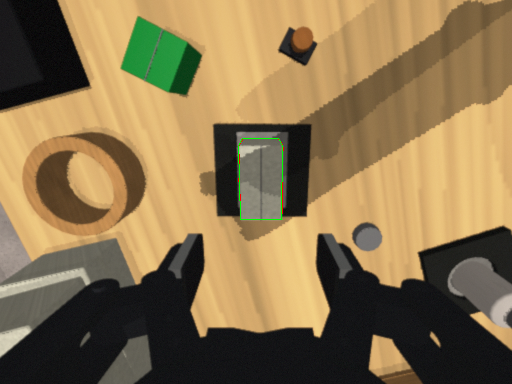

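>>> {"name": "carry_out", "arguments": {"series": "4.6 -1.4 0 0.094 0.75; 4.4 -1.9 0 0.094 0.75; 4.3 -2.3 0 0.094 0.75; 4 -2.7 0 0.094 0.75; 3.8 -3 0 0.094 0.75; 0 0 0 0 0.75; 0 0 0 0 0.75"}}

```text
clock: 16.92
tcp_pos: [0.6528, -0.1275, 0.183]
orientation: [1.312, -2.853, -0.003]
contact_force: [-0.2, 0.3, -0.1]
grip_width: 0.0641
```

Run:
```python
from h import *
x,c=wfit("square_carton_center",[.6528,-.1282,0],"s1",.03,rad=60)
plan([(x[0],x[1],.028,2.434+ (x[2]-2.434+np.pi/4)%(np.pi/2)-np.pi/4)],.75)
```

```text
square_carton_center [ 0.6519 -0.1294  0.8496] cost 0.033 conf 0.8
t 17.02 tcp [ 0.6532 -0.1261  0.1835] ang 2.435 tilt [-0.001  0.001 -1.   ] F [-0.2  1.2  0.1] w 0.0637 q [ 0.14  0.51 -0.05  1.63  0.03  1.    2.51]
0.1 -0 5.2 0.005 0.75; 0.1 -0.1 5.2 0.005 0.75; 0.1 -0 5.2 0.005 0.75
```

View pics/s1.png

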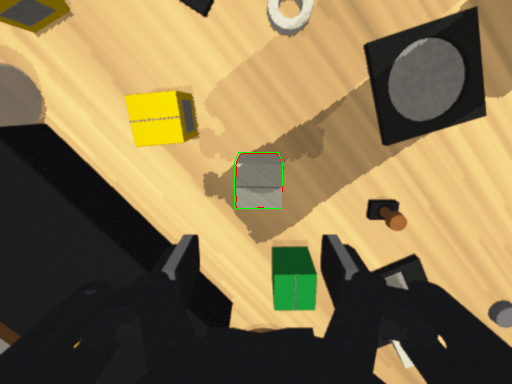

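The white square carton is at (260,181). The yellow one at (160,118) and the green one at (293,280) are clear of the fingers.

>>> {"name": "carry_out", "arguments": {"series": "0.1 0 5.1 0.01 0.75; 0.1 -0.1 5.1 0 0.75; 0.1 0 3.8 0 0.75; 0 0 1.5 0 0.75; 0 0 0 0 0.75; 0 0 0 0 0; 0 0 0 0 0; 0 0 0 0 0"}}

```text
clock: 18.02
tcp_pos: [0.6537, -0.1311, 0.0313]
orientation: [-1.296, 2.859, -0.002]
contact_force: [-1.3, 0.1, 6.5]
grip_width: 0.0439
```

>>> {"name": "carry_out", "arguments": {"series": "0 0 0 0 0; 0 0 -2 0 0; 0 0 -5 0 0; 0 0 -2 0 0; 0 0 0 0 0"}}

```text
clock: 18.65
tcp_pos: [0.6533, -0.1315, 0.1215]
orientation: [-1.295, 2.858, -0.003]
contact_force: [0.1, 0.3, -2.0]
grip_width: 0.0436
```

Run:
```python
from h import *
plan([(.56,-.345,.12,.305+np.pi/2)],0)
```

```text
t 18.65 tcp [ 0.6533 -0.1315  0.1215] ang 2.422 tilt [ 0.004 -0.001 -1.   ] F [ 0.1  0.3 -2. ] w 0.0436 q [ 0.14  0.58 -0.05  1.68  0.04  0.88  2.5 ]
4.4 -1.4 0 0.109 0; 4.3 -1.9 0 0.109 0; 4 -2.3 0 0.109 0; 3.8 -2.8 0.1 0.109 0; 3.4 -3.2 0 0.109 0
```

>>> {"name": "carry_out", "arguments": {"series": "4.4 -1.4 0 0.109 0; 4.3 -1.9 0 0.109 0; 4 -2.3 0 0.109 0; 3.8 -2.8 0 0.109 0; 3.4 -3.2 0 0.109 0; 0 0 -1 0 0; 0 0 0 0 0"}}

```text
clock: 19.52
tcp_pos: [0.5591, -0.3444, 0.1286]
orientation: [0.48, -3.104, -0.002]
contact_force: [0.9, 0.2, -1.2]
grip_width: 0.0436
```

Run:
```python
from h import *
p=shoot("wrist")
cv2.imwrite("pics/s2.png",cv2.resize(p["color"][80:280,140:380],None,fx=3.3,fy=3))
plan([(.56,-.345,.12,.305+np.pi/2)],0)
```

```text
t 19.57 tcp [ 0.5596 -0.3434  0.1284] ang 1.879 tilt [-0.001  0.001 -1.   ] F [ 0.5  0.6 -1.5] w 0.0436 q [ 0.38  0.56  0.1   1.7  -0.07  0.88  2.39]
0 -0.2 0.8 0.003 0
```

View pics/s2.png

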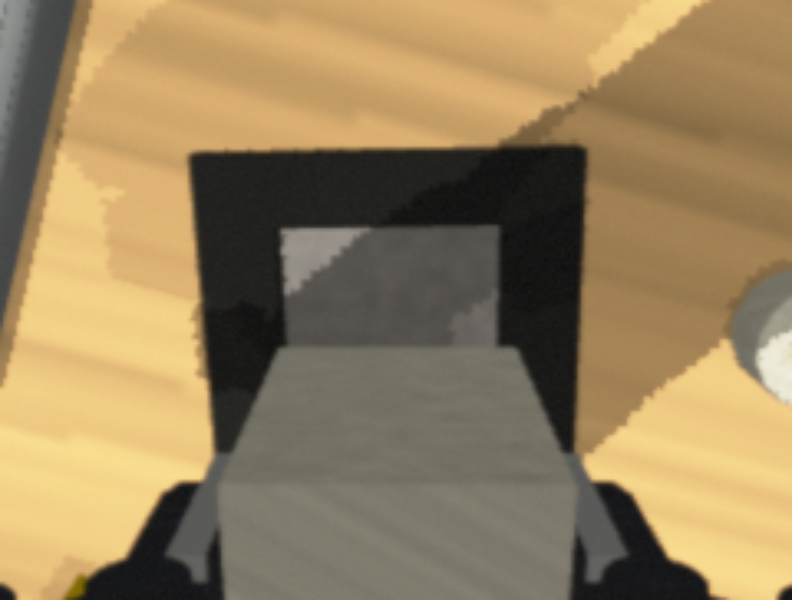

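Run:
```python
from h import *
p=shoot("wrist"); o,R=pose(); tc=np.array([.56,-.345])
def est(A,B,z,h):
    a=back(p,np.array(A)-.5,z);b=back(p,np.array(B)-.5,z); d=b-a;L=np.linalg.norm(d);n=d/L;q=np.array([-n[1],n[0]]);q*=np.sign(q@(tc-a))
    return (a+b)/2+h*q,L,wrap(np.arctan2(n[1],n[0]))
s,L,t=est((197.6,131.7),(317.9,129),.012,.052);print("slab",s,L,t)
c,L,t=est((224.2,195.7),(297.3,195.7),o["tcp_pos"][2]-.031,.022);print("cart",c,L,t)
d=s-c; print("tool-frame move cm",R.T@[*(d*100),0], "tcp",o["tcp_pos"])
```

```text
slab [ 0.55814678 -0.34451493] 0.10339547450122574 -1.2413774575460916
cart [ 0.55999148 -0.34250574] 0.04431779919906668 -1.2634254121821291
tool-frame move cm [ 2.36836232e-01 -1.35300582e-01 -2.03257231e-04] tcp [ 0.5596957  -0.34294634  0.12837557]
```

>>> {"name": "carry_out", "arguments": {"series": "0.2 -0.1 2 -0.02 0; 0 0 3 0 0; 0 0 2.8 0 0; 0 0 1.2 0 0; 0 0 0 0 0; 0 0 0.2 0 0; 0 0 0 0 0"}}

```text
clock: 20.5
tcp_pos: [0.558, -0.3468, 0.038]
orientation: [-0.51, 3.099, -0.001]
contact_force: [-0.1, -0.1, -1.4]
grip_width: 0.0435
```

>>> {"name": "carry_out", "arguments": {"series": "0 0 0.1 0 0; 0 0 0 0 0"}}

```text
clock: 20.75
tcp_pos: [0.5576, -0.3466, 0.0365]
orientation: [-0.51, 3.1, -0.0]
contact_force: [-0.3, 0.6, -0.8]
grip_width: 0.0437
```

>>> {"name": "carry_out", "arguments": {"series": "0 0 0.1 0 0; 0 0 0 0 0"}}

```text
clock: 21.0
tcp_pos: [0.5576, -0.3466, 0.0353]
orientation: [-0.51, 3.1, -0.0]
contact_force: [0.2, 0.2, -0.5]
grip_width: 0.0438
```

>>> {"name": "carry_out", "arguments": {"series": "0 0 0.1 0 0; 0 0 0 0 0"}}

```text
clock: 21.25
tcp_pos: [0.5576, -0.3466, 0.0353]
orientation: [-0.51, 3.1, 0.0]
contact_force: [-2.8, 1.0, 7.3]
grip_width: 0.0437
```

>>> {"name": "carry_out", "arguments": {"series": "0 0 -0.1 0 0; 0 0 0 0 0.75; 0 0 0 0 0.75; 0 0 0 0 0.75; 0 0 -2 0 0.75; 0 0 -4 0 0.75; 0 0 -5 0 0.75; 0 0 -4 0 0.75"}}

```text
clock: 22.25
tcp_pos: [0.558, -0.347, 0.1891]
orientation: [-0.509, 3.098, -0.003]
contact_force: [0.2, 0.3, -0.8]
grip_width: 0.064
```

Run:
```python
from h import *
wfit("square_carton_center",[.558,-.345,0],"s3",.03,rad=100)
x=wfit("jar_center",[.3885,-.309,0],None,.03,rad=60)
plan([(.3885,-.309,.19,None)],1)
```

```text
square_carton_center [ 0.559  -0.3462  0.327 ] cost 0.039 conf 0.67
jar_center [ 0.386  -0.3093  0.2071] cost 0.026 conf 0.63
t 22.45 tcp [ 0.558  -0.3469  0.1874] ang 1.897 tilt [ 0.003 -0.001 -1.   ] F [ 0.3  0.1 -0.9] w 0.0641 q [ 0.38  0.5   0.11  1.66 -0.06  0.99  2.41]
3.7 2.3 -0.1 0 1; 3.7 2.2 -0.1 0 1; 3.7 2.3 -0.1 0 1; 3.7 2.2 -0 0 1
```

View pics/s3.png

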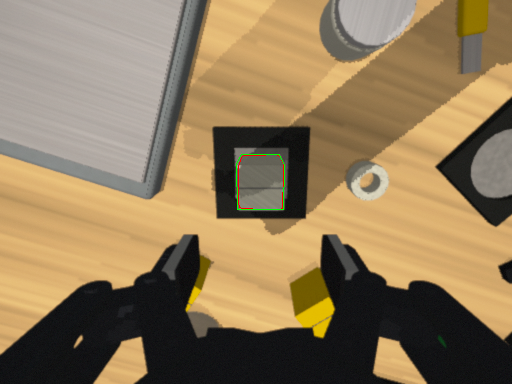

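The square carton is seated in its recess at (261,182). The jar shows at (370,20). Moving to it.

>>> {"name": "carry_out", "arguments": {"series": "3.7 2.3 0 0 1; 3.7 2.2 0 0 1; 3.7 2.3 0 0 1; 3.7 2.2 0 0 1; 0 0 0 0 1; 0 0 0 0 1"}}

```text
clock: 23.2
tcp_pos: [0.3889, -0.3086, 0.1851]
orientation: [-0.51, 3.1, 0.0]
contact_force: [0.1, 0.0, -0.0]
grip_width: 0.0853
```

Run:
```python
from h import *
x,c=wfit("jar_center",[.3875,-.309,0],"j1",.03,rad=100)
plan([(x[0],x[1],.026,None)],1)
```

```text
jar_center [ 0.3866 -0.3099  0.2763] cost 0.041 conf 0.8
t 23.3 tcp [ 0.3896 -0.3087  0.1851] ang 1.898 tilt [ 0.  0. -1.] F [ 0.6 -0.1 -0.2] w 0.0853 q [ 0.44  0.25  0.12  2.04 -0.04  0.86  2.48]
0.1 -0 5.3 0 1; 0.1 -0 5.3 0 1; 0.1 -0 5.3 0 1
```

View pics/j1.png

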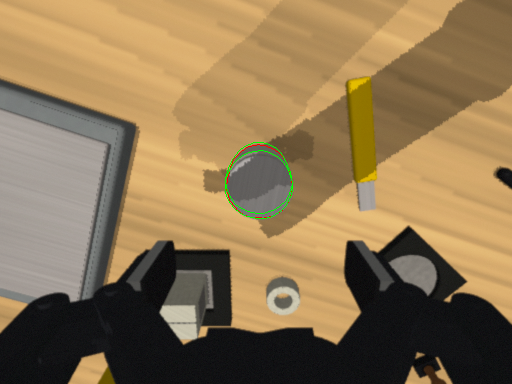

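The jar is at (260,182), centred between the fully open jaws. Descending.

>>> {"name": "carry_out", "arguments": {"series": "0.1 -0.1 5 0 1; 0.1 0 5 0 1; 0.1 0 3.5 0 1; 0 0 2 0 1; 0 0 0.8 0 1; 0 0 0 0 1"}}

```text
clock: 24.05
tcp_pos: [0.3865, -0.3106, 0.022]
orientation: [0.511, -3.099, -0.001]
contact_force: [0.7, -0.3, 0.6]
grip_width: 0.0852
```

>>> {"name": "carry_out", "arguments": {"series": "0 0 0 0 0; 0 0 0 0 0; 0 0 0 0 0; 0 0 0 0 0", "grip_force": 35}}

```text
clock: 24.55
tcp_pos: [0.3867, -0.311, 0.0233]
orientation: [-0.51, 3.098, -0.002]
contact_force: [-0.8, 0.8, 6.8]
grip_width: 0.0627
```

>>> {"name": "carry_out", "arguments": {"series": "0 0 -2 0 0; 0 0 -5 0 0; 0 0 -3 0 0; 0 0 0 0 0"}}

```text
clock: 25.05
tcp_pos: [0.3873, -0.3115, 0.1245]
orientation: [-0.509, 3.096, -0.005]
contact_force: [0.4, 0.2, -1.7]
grip_width: 0.063
```

Run:
```python
from h import *
plan([(.46,-.0925,.122,None)],0)
```

```text
t 25.05 tcp [ 0.3873 -0.3115  0.1245] ang 1.897 tilt [ 0.004 -0.003 -1.   ] F [ 0.4  0.2 -1.7] w 0.063 q [ 0.45  0.34  0.12  2.09 -0.06  0.71  2.51]
-2.8 3.7 0 0 0; -2.8 3.7 0.1 0 0; -2.8 3.7 0 0 0; -2.8 3.7 0.1 0 0; -2.7 3.6 0 0 0
```

>>> {"name": "carry_out", "arguments": {"series": "-2.8 3.7 0 0 0; -2.8 3.7 0 0 0; -2.8 3.7 0 0 0; -2.8 3.7 0 0 0; -2.7 3.6 0 0 0; 0 0 -2 0 0; 0 0 0 0 0"}}

```text
clock: 25.92
tcp_pos: [0.4589, -0.0914, 0.142]
orientation: [-0.512, 3.099, -0.0]
contact_force: [-0.3, -0.0, -2.0]
grip_width: 0.0623
```

Run:
```python
from h import *
p=shoot("wrist")
cv2.imwrite("pics/j2.png",cv2.resize(p["color"][60:280,120:400],None,fx=2.8,fy=2.7))
plan([(.46,-.0925,.1,None)],0)
```

```text
t 25.98 tcp [ 0.4582 -0.092   0.1415] ang 1.897 tilt [-0.001 -0.    -1.   ] F [ 0.6 -0.2 -2. ] w 0.0627 q [ 0.03  0.27  0.03  2.13 -0.01  0.74  1.97]
-0.2 -0.1 4.2 0 0
```

View pics/j2.png

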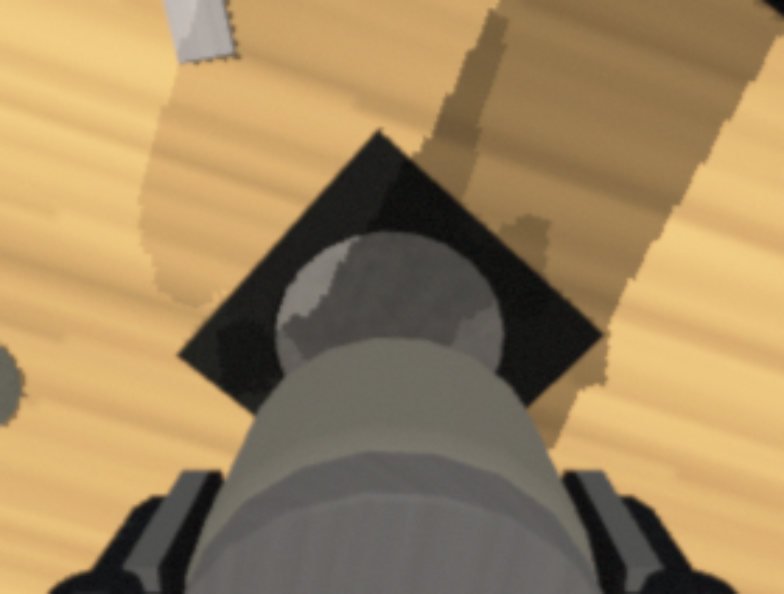

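Run:
```python
from h import *
p=shoot("wrist"); o,R=pose(); f=lambda u,v:(120+u/2.8-.5,60+v/2.7-.5)
a=back(p,f(178,354),.012);b=back(p,f(605,333),.012);t=back(p,f(380,130),.012)
print("slab",(a+b)/2,np.linalg.norm(a-b),"tcp",o["tcp_pos"])
print(np.linalg.norm(t-(a+b)/2))
# jar base front point: x extent
zb=o["tcp_pos"][2]-.0225
e=back(p,f(392,337),zb); tx=R[:2,0]; c=e-tx*.032; print("jar c",c)
print("move cm",R.T@[*(((a+b)/2-c)*100),0],R.T@[*(((a+b)/2-o["tcp_pos"][:2])*100),0])
```

```text
slab [ 0.45897411 -0.092269  ] 0.14611775712672723 tcp [ 0.4578453  -0.09227887  0.14125192]
0.0726970611807268
jar c [ 0.4596973 -0.0912658]
move cm [ 0.10058504 -0.07194996  0.00010695] [-0.10727835 -0.03513627 -0.0001593 ]
```

Centred within 1 mm. Lowering.

>>> {"name": "carry_out", "arguments": {"series": "0 -0.1 4 0 0; 0 0 4 0 0; 0 0 2 0 0; 0 0 1 0 0; 0 0 0 0 0; 0 0 0.2 0 0; 0 0 0 0 0"}}

```text
clock: 26.9
tcp_pos: [0.4595, -0.0928, 0.0309]
orientation: [-0.51, 3.099, -0.0]
contact_force: [-1.5, -0.1, -1.4]
grip_width: 0.0628
```

>>> {"name": "carry_out", "arguments": {"series": "0 0 0.1 0 0; 0 0 0 0 0"}}

```text
clock: 27.15
tcp_pos: [0.4592, -0.0927, 0.0295]
orientation: [-0.51, 3.099, -0.0]
contact_force: [0.2, 0.1, -1.4]
grip_width: 0.0624
```

>>> {"name": "carry_out", "arguments": {"series": "0 0 0.1 0 0; 0 0 0 0 0"}}

```text
clock: 27.4
tcp_pos: [0.4589, -0.0927, 0.0282]
orientation: [0.51, -3.1, -0.0]
contact_force: [0.2, -0.0, -1.6]
grip_width: 0.0626
```

>>> {"name": "carry_out", "arguments": {"series": "0 0 0.1 0 0; 0 0 0 0 0"}}

```text
clock: 27.65
tcp_pos: [0.459, -0.0928, 0.0273]
orientation: [-0.51, 3.1, 0.0]
contact_force: [0.2, 0.1, -0.5]
grip_width: 0.0622
```

>>> {"name": "carry_out", "arguments": {"series": "0 0 0.1 0 0; 0 0 0 0 0"}}

```text
clock: 27.9
tcp_pos: [0.459, -0.0928, 0.0272]
orientation: [-0.51, 3.1, 0.0]
contact_force: [-4.8, 2.0, 15.4]
grip_width: 0.0626
```

Contact with the floor at the expected height. Releasing and retreating.

>>> {"name": "carry_out", "arguments": {"series": "0 0 -0.1 0 0; 0 0 0 0 1; 0 0 0 0 1; 0 0 0 0 1; 0 0 -2 0 1; 0 0 -4 0 1; 0 0 -5 0 1; 0 0 -4 0 1"}}

```text
clock: 28.9
tcp_pos: [0.4592, -0.0928, 0.1791]
orientation: [-0.51, 3.099, -0.0]
contact_force: [0.5, 0.8, 0.3]
grip_width: 0.0853
```

>>> {"name": "carry_out", "arguments": {"series": "0 0 -3 0 1; 0 0 0 0 1"}}

```text
clock: 29.15
tcp_pos: [0.4605, -0.0929, 0.2095]
orientation: [-0.509, 3.095, -0.002]
contact_force: [-0.4, 1.1, -0.9]
grip_width: 0.0855
```

Run:
```python
from h import *
wfit("jar_center",[.459,-.0925,0],"j3",.03,rad=100)
p=shoot("side"); cv2.imwrite("pics/side9.png",cv2.resize(p["color"][90:384,120:420],None,fx=2,fy=2,interpolation=cv2.INTER_CUBIC))
t=shoot("top")
cv2.imwrite("pics/top9.png",cv2.resize(t["color"][110:270,100:430],None,fx=2.4,fy=2.4,interpolation=cv2.INTER_CUBIC))
o=r.get_obs();print(o["clock"],o["contact_force"],o["tcp_pos"])
```

```text
jar_center [ 0.4603 -0.0924  0.0626] cost 0.027 conf 0.92
29.35 [ 1.4686289  -0.46121532  0.02678886] [ 0.45817746 -0.09266776  0.20615173]
```

View pics/j3.png

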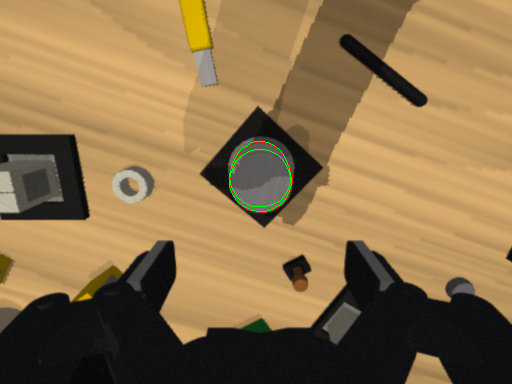

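View pics/side9.png

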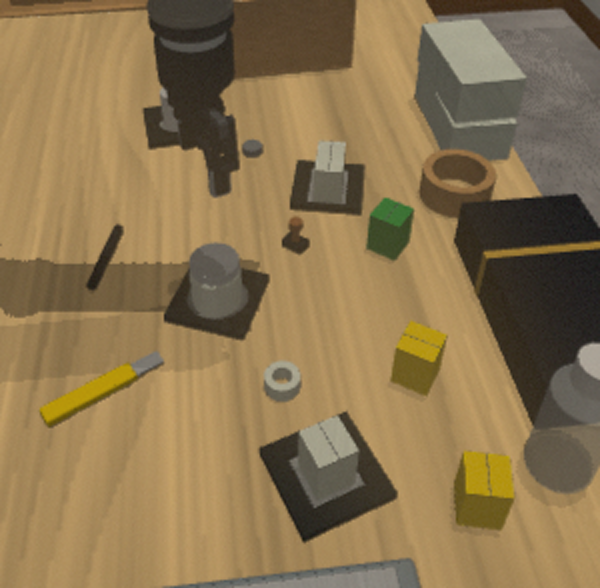

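View pics/top9.png

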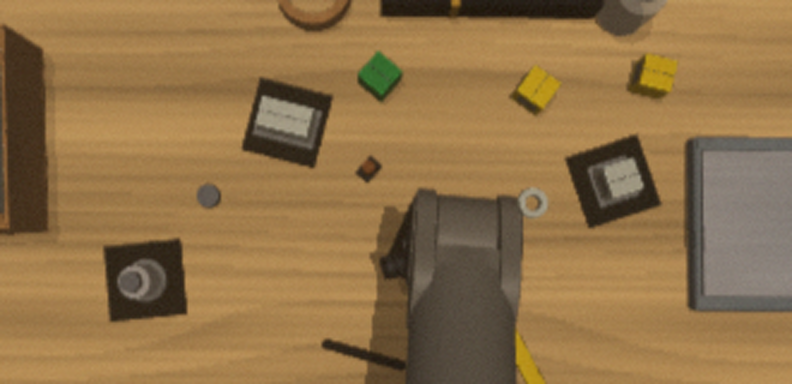

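All four items stand upright in their recesses: the jar at (261,175) in the wrist view, and the bottle and both cartons in the top and side views. The gripper is clear, so I'm handing in.

```bash
python3 -c "
from bench import r
print(r.hand_in())"
```

```text
the job is handed in; nothing more can be done
None
```

All four items are packed in their matching recesses, and I handed the job in at about 29 s of the 112 s allowed. The hand-in gives no verdict, so I don't know how it was judged.

**What I did:** I placed the bottle, the oblong carton, the square carton and the jar, in that order. Each was located in the top and side views, refined with the wrist camera, and lowered until the wrist force showed it on the recess floor before release. The green and yellow look-alikes were not touched.

**Last checks:** After each release, a wrist-camera fit compared the item's centre with its recess centre:

| Item | Offset from recess centre |
|---|---|
| Bottle | about 1 mm |
| Oblong carton | about 1–2 mm |
| Square carton | about 2 mm |
| Jar | about 1–2 mm |

All are well inside the 15 mm limit. The final side and top views show the cartons upright in place and the jar upright in the side view. The arm hid the jar from above and part of the bottle from the side. The gripper was about 20 cm up and touching nothing.

**Checks that failed or disagreed:**
- **Hidden slabs:** the automatic fits of the small round and oblong slabs were poor or missing while the carried or placed item hid part of them. I relied on earlier clear views, and for the oblong slab on its corners read from the picture.
- **Oblong slab position:** the estimates differed by about 3 mm, which is well within tolerance.

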